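# Put the dried breakfast things away in their trays

## Task

Put the clean things on the counter away where they belong: the two egg cups in the divided wooden box, one in each bay; the two spice jars in the round wooden dish; and the steel measuring cup in the long undivided wooden tray, with its handle lying along the tray and neither end sticking out. Set everything down upright on the floor of its tray, let go of it, and leave the mug and the pepper mill where they stand.

Things in the scene. Friction and masses are not known exactly. Their poses are not given: they have to be found in the camera images.
- egg_cup_a: white ceramic egg cup on a foot, 60 mm tall; cup 48 mm across from 33 mm up to the rim, stem 20 mm thick, foot 42 mm across; stands upright, round about its z axis; origin at the centre of the underside of the foot. The two egg cups are alike and may be exchanged
- egg_cup_b: white ceramic egg cup on a foot, 60 mm tall; cup 48 mm across from 33 mm up to the rim, stem 20 mm thick, foot 42 mm across; stands upright, round about its z axis; origin at the centre of the underside of the foot. The two egg cups are alike and may be exchanged
- jar_a: small closed spice jar of amber glass with a flat steel lid, 44 mm across, 85 mm tall, about 130 g; stands upright, round about its z axis; origin at the centre of its underside. The two jars are alike and may be exchanged
- jar_b: small closed spice jar of amber glass with a flat steel lid, 44 mm across, 85 mm tall, about 130 g; stands upright, round about its z axis; origin at the centre of its underside. The two jars are alike and may be exchanged
- measuring_cup: steel measuring cup, 137 mm long, 40 mm tall, upright, about 90 g, mostly in the bowl (grip the bowl across y). Round open bowl, 48 mm wide at the base, 52 at the rim, 3 mm wall, centred 42.5 mm along +x from the origin. Handle strip 15 mm wide, 4 thick, from the rim towards -x, underside 35 mm up. Origin at base level at mid-length, under the handle; x along the length to the bowl, z up
- egg_box: fixed low open box of light wood, 84 mm (x) by 160 mm (y), 22 mm tall, walls and floor 4 mm; a 4 mm partition as tall as the walls, across the middle, makes two bays, each 76 by 74 mm, their centres 39 mm either way along y from the box centre. Origin at the centre of its underside; y is the long direction; inner floor 4 mm up
- long_tray: fixed low open tray of light wood without partition, 84 mm (x) by 178 mm (y), 14 mm tall, walls and floor 4 mm, inside 76 mm by 170 mm. Origin at the centre of its underside; y is the long direction; inner floor 4 mm up
- round_dish: fixed low round dish of light wood, 140 mm across, 18 mm tall, wall 4 mm, inside 128 mm across at the floor, which is 5 mm up. Origin at the centre of its underside
- mug: bystander, not to be disturbed: blue ceramic mug, 80 mm across, 92 mm tall, handle on its +y side; origin at the centre of its underside
- pepper_mill: bystander, not to be disturbed: turned dark wooden pepper mill, 52 mm across, 140 mm tall; origin at the centre of its underside
Things that resemble listed ones, but are neither listed nor needed, are in the scene too. Leave any red look-alike of the jar_b alone. Of the things that look like the measuring_cup, the larger one is meant.

How it is judged (in metres and radians):
At the end, for the whole second after the job is handed in: Egg cups in the box, one per bay (30 mm off its long centre line at most); jars within 52 mm of the dish's centre; measuring cup centred in the tray within 22 mm lengthwise, 30 mm across, 0.35 rad. All on the tray floors, upright within 0.12 rad, at rest; mug and mill moved under 30 mm (x of egg_cup_a in the frame of egg_box between -0.03 and 0.03 m and z of egg_cup_a in the frame of egg_box between 0 and 0.01 m and angle between each of egg_cup_a, egg_cup_b, jar_a, jar_b, measuring_cup's own z axis and vertical below 0.12 rad and x of egg_cup_b in the frame of egg_box between -0.03 and 0.03 m and z of egg_cup_b in the frame of egg_box between 0 and 0.01 m and ((y of egg_cup_a in the frame of egg_box between 0.012 and 0.07 m and y of egg_cup_b in the frame of egg_box between -0.07 and -0.012 m) or (y of egg_cup_b in the frame of egg_box between 0.012 and 0.07 m and y of egg_cup_a in the frame of egg_box between -0.07 and -0.012 m)) and horizontal distance between each of jar_a, jar_b and round_dish below 0.052 m and z of jar_a in the frame of round_dish between 0 and 0.011 m and z of jar_b in the frame of round_dish between 0 and 0.011 m and x of measuring_cup in the frame of long_tray between -0.03 and 0.03 m and y of measuring_cup in the frame of long_tray between -0.022 and 0.022 m and z of measuring_cup in the frame of long_tray between 0 and 0.01 m and angle between the x axis of measuring_cup and the y axis of long_tray, either way round below 0.35 rad and linear speed of each of egg_cup_a, egg_cup_b, jar_a, jar_b, measuring_cup below 0.02 m/s and distance of each of mug, pepper_mill from where it was at the start of the episode below 0.03 m); the robot touches nothing.
It fails at once if the mug is pushed from its place (more than 30 mm) (distance of mug from where it was at the start of the episode above 0.03 m).
It fails at once if the pepper mill is pushed from its place (more than 30 mm) (distance of pepper_mill from where it was at the start of the episode above 0.03 m).
It also fails if it takes over 120 s, if anything falls off the work surface, if the arm or the gripper's body presses on something with over 40 N, if the wrist force passes 120 N, or if a joint passes its speed limit or range.

## Robot

A 6-joint arm with a two-finger parallel gripper is mounted at the origin on the work surface. World frame = base frame: x ahead of the robot, y to its left, z up, the work surface at z = 0. Lengths are in mm, angles in rad, forces in N, time in s.
With the tool pointing down it reaches from about 350 to 875 mm from the base axis. Payload 4.2 kg.
Tool frame: the origin (TCP) lies at the very end of the fingers, on their centre line; the grasp point (between the pads) lies 19 mm behind it; z points along the fingers, y is the line along which they close (so a half turn about z gives the same grasp; the last joint's range is limited). The gripper opens to 85 mm and grips with 20 to 120 N. Pads are 22 mm wide; open, the fingers measure 114 mm over their backs; the gripper's body (76 mm by 85 mm) begins 54 mm behind the grasp point. The pads swing forward as they close: fully open they stand 13 mm farther back than shut.
Start: joints at [1.476, 0.385, 0.008, 0, -1.194, -0.259], TCP at [216.508, 586.279, 231.312] pointing down, gripper open.
Joint ranges: [-3.14, 3.14], [-1.21, 2.06], [-1.07, 1.41], [-3.16, 2.05], [-2.99, -0.16], [-3.1, 3.1]. Speed limits (rad/s): [2.79, 2.79, 3.14, 3.14, 3.14, 3.14].

## Interface

Orientations are given as a unit quaternion [x, y, z, w].
In Python, from bench import arm, viewer gives the robot as it stands. The module is installed in compiled form; this text tells all that it offers.
- The arm moves only by the shell command python3 -m jog 'ROWS' [OPENING]. ROWS is rows parted by semicolons, their numbers by spaces, 1 to 10 of them, each of 6 numbers: dx, dy, dz in mm, then a rotation vector rx, ry, rz in rad; each row is the pose to reach, as a shift and turn from the pose commanded when the command began, along the tool's axes at that moment; what a row does not reach only later rows make up. A row lasts 1/10 s, in which the tool goes at most 50 mm and 0.15 rad, less where a joint would pass 70% of its speed; a pose out of reach is approached as far as the arm can. OPENING is the finger opening in mm, set as the command begins (- or left out keeps the last). The fingers move at their own pace and stop on an object; the grip force is fixed at half the most. Time passes only in rows, so rows that do not move let the fingers close. It prints the time, the measured TCP pose, the force, the opening and the grip force at its end.
- arm.read_state(): the state, without advancing time (a new reading comes with each control period).
- viewer.get_image(name): name is "side" or "top"; returns (picture, depth): 400x640x3 uint8, blue, green, red; 400x640 float32, mm along the optical axis (not along the pixel's ray), 0 where there is no reading.
- viewer.get_calibration(name): a dict with "K" (3x3 intrinsics, pixels), "D" ([k1, k2, p1, p2, k3] as OpenCV has them; the pictures are not rectified), "rvec" (rotation vector, rad) and "tvec" (3), from world to camera coordinates, as OpenCV has them. Camera axes: x right, y down, z forward; pixel columns grow to the right and rows downward; lengths in mm; the calibration is good to about 2 mm. A picture is of the moment at which its call begins. get_calibration takes no time and is no camera call.
- arm.job_done(): hands the job in; it is judged then, once.
The state is a dict: "clock": time; "joints": joint angles; "joint_vel": joint speeds; "joint_efforts": joint torques, N m; "position": TCP position; "ee_rot": TCP orientation; "contact_force": force on the tool from outside, world axes, zero at the start; "wrist_torque": the same for the moment, N m; "gripper_width": finger opening in mm; "grasp_force": force on a finger pad.
Only numpy, scipy, OpenCV 4.12 (cv2) and the standard library are available. Lean on these libraries where they do the work, as an engineer would, in place of code of your own. Each camera call takes 0.05 s, during which the arm holds its last target. There are 200 camera calls.

## Working session

There is one attempt and no reset: what is moved stays moved. The work goes in short steps, Python scripts to look and compute and a shell command to move; the robot and the scene stay as the last step left them, time stands still between calls to the robot, and variables do not carry over. Pictures are saved under pics/ and viewed, at most 14 in all, crops included, and the job is handed in when it is done.

```bash
mkdir -p pics
cat > h.py <<'E'
import numpy as np, cv2
from bench import arm, viewer
def grab(n,tag):
    im,d=viewer.get_image(n); im=np.array(im); cv2.imwrite(f'pics/{tag}.png',im); np.save(f'pics/{tag}.npy',d); return im,np.array(d)
def cal(n):
    c=viewer.get_calibration(n); K=np.array(c['K'],float);D=np.array(c['D'],float)
    R=cv2.Rodrigues(np.array(c['rvec'],float))[0]; t=np.array(c['tvec'],float).reshape(3)
    return K,D,R,t
def ray(n,uv):
    K,D,R,t=cal(n); p=cv2.undistortPoints(np.array(uv,float).reshape(-1,1,2),K,D).reshape(-1,2)
    d=np.c_[p,np.ones(len(p))]@R; return -R.T@t,d
def plane(n,uv,z):
    o,d=ray(n,uv); s=(z-o[2])/d[:,2]; return o+s[:,None]*d
def cloud(n,dep):
    h,w=dep.shape; v,u=np.mgrid[:h,:w]; o,d=ray(n,np.c_[u.ravel(),v.ravel()])
    return (o+d*dep.reshape(-1,1)).reshape(h,w,3)
E
python3 - <<'E'
from h import *
for n in('top','side'):
    im,d=grab(n,n+'0'); K,D,R,t=cal(n); print(n,K.tolist(),D,(-R.T@t),R.tolist(), (d>0).mean())
s=arm.read_state(); print(s)
E
```

```text
top [[449.86472743161914, 0.0, 324.4697345017229], [0.0, 449.86472743161914, 200.10592471817031], [0.0, 0.0, 1.0]] [-0.09224895  0.          0.          0.          0.        ] [ 310.16611597   11.28941354 1279.2660229 ] [[0.006418882256806535, -0.9999010487671104, 0.012517612592091623], [-0.9924495367798706, -0.007903338910895785, -0.12239875072679333], [0.12248557015417537, -0.0116374356493157, -0.9924020632765305]] 0.99594921875
side [[413.0161908140445, 0.0, 320.2314601852331], [0.0, 413.0161908140445, 203.82736229531], [0.0, 0.0, 1.0]] [0.01088797 0.         0.         0.         0.        ] [ 262.47604513 -934.24065794  638.15979876] [[0.9754255877952168, -0.2197763849955374, -0.015596899456236754], [-0.1322250364529868, -0.5272842074657418, -0.8393377772340708], [0.17624262370198912, 0.8207738453164292, -0.5433864485199471]] 0.9960234375
{'clock': 0.1, 'joints': array([ 1.47560223e+00,  3.85458229e-01,  6.73419942e-03, -4.07233818e-04,
       -1.19399622e+00, -2.58593781e-01]), 'joint_vel': array([ 0.00144084, -0.0015622 ,  0.00368967,  0.00413581,  0.00070363,
        0.0009675 ]), 'joint_efforts': array([-8.97428163e-04, -3.93322384e+01,  1.88927811e+01,  4.19789046e+00,
       -2.58844892e-03,  6.51706316e-06]), 'position': array([216.34680575, 585.79485167, 230.33695724]), 'ee_rot': array([ 9.84381331e-01, -1.76046682e-01, -1.10124555e-04,  9.74195989e-04]), 'contact_force': array([-0.60825239,  0.57450249,  0.10162424]), 'wrist_torque': array([-0.01989132, -0.00551812, -0.02258553]), 'grasp_force': 0.0, 'gripper_width': 85.10377611867561}
```

View pics/top0.png

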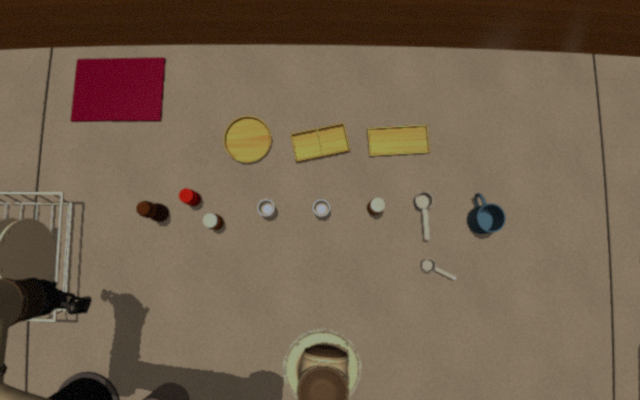

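View pics/side0.png

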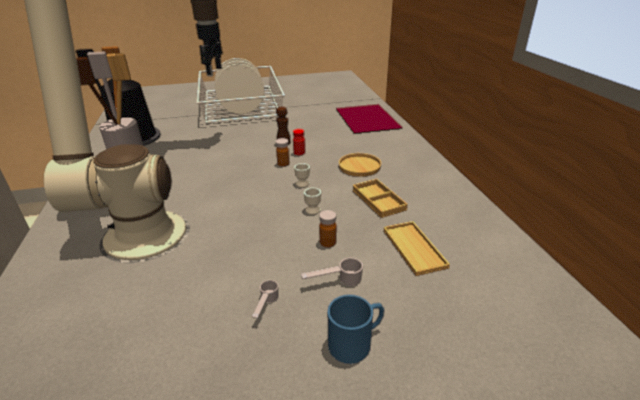

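The top view shows the mill at (150,210), the red jar at (189,197) and amber jars at (212,221) and (376,206). The egg cups are at (267,209) and (321,209), the large measuring cup at (424,200) and the small one at (428,266). The dish is at (248,140), the divided box at (320,143), the tray at (398,141) and the mug at (489,218).

The side view agrees: mug (350,328), jars (328,230) and (283,153), red jar (299,142), cups (302,175) and (312,200), measuring cup bowl (350,272), small cup (269,291).

Candidates:
- **Jars:** amber ones at top (212,221) and (376,206). The one at (189,197) is red, so I leave it alone.
- **Measuring cups:** (424,200) is longer than (428,266), so the larger is meant.

I'll confirm both in one crop.

Run:
```python
from h import *
T=cv2.imread('pics/top0.png');S=cv2.imread('pics/side0.png')
a=cv2.resize(T[110:290,125:525],(800,360),interpolation=cv2.INTER_CUBIC)
b=cv2.resize(S[120:340,240:460],(240,240)); 
b=cv2.resize(S[125:215,260:420],(400,225),interpolation=cv2.INTER_CUBIC);c=cv2.resize(S[205:325,245:458],(400,225),interpolation=cv2.INTER_CUBIC)
cv2.imwrite('pics/crop0.png',np.vstack([a,np.hstack([b,c])]))
P={}
for n in('top','side'):
    P[n]=cloud(n,np.load(f'pics/{n}0.npy'))
    z=P[n][...,2]; m=((z>7)&(P[n][...,0]>330)&(P[n][...,0]<850)&(abs(P[n][...,1])<520)).astype(np.uint8)
    k,l,st,ce=cv2.connectedComponentsWithStats(m,connectivity=4)
    t=P[n][(abs(z)<15)&(P[n][...,0]>300)&(P[n][...,0]<600)&(abs(P[n][...,1])<300)]; print(n,'table z',np.median(t[:,2]),t[:,2].std())
    for i in range(1,k):
        if st[i,4]<15: continue
        q=P[n][l==i]; lo,hi=np.percentile(q,2,0),np.percentile(q,98,0)
        tp=q[q[:,2]>hi[2]-6]
        print(ce[i].round(),st[i,4],'lo',lo.round(),'hi',hi.round(),'topmid',((tp.min(0)+tp.max(0))/2).round(),'med',np.median(q,0).round())
```

```text
top table z 0.13663307176193484 2.7781744217525066
[156.  96.] 569 lo [703. 480.   7.] hi [846. 519.  15.] topmid [775. 499.  13.] med [774. 500.  10.]
[244. 128.] 227 lo [613. 154.   7.] hi [710. 287.  23.] topmid [658. 221.  20.] med [679. 243.  16.]
[320. 142.] 409 lo [580. -70.   8.] hi [687.  94.  26.] topmid [634.  12.  25.] med [638.  10.  20.]
[398. 140.] 318 lo [ 598. -305.    7.] hi [ 690. -128.   19.] topmid [ 644. -216.   17.] med [ 642. -218.   13.]
[248. 158.] 103 lo [574. 162.   7.] hi [612. 274.  22.] topmid [592. 218.  21.] med [585. 213.  17.]
[189. 197.] 309 lo [446. 350.  13.] hi [485. 390.  89.] topmid [467. 372.  87.] med [464. 363.  82.]
[425. 212.] 311 lo [ 360. -303.    8.] hi [ 488. -259.   44.] topmid [ 423. -281.   42.] med [ 442. -285.   37.]
[485. 216.] 796 lo [ 376. -489.    9.] hi [ 477. -411.   94.] topmid [ 413. -451.   93.] med [ 420. -442.   60.]
[376. 206.] 248 lo [ 425. -162.   13.] hi [ 464. -123.   89.] topmid [ 446. -144.   88.] med [ 443. -141.   83.]
[266. 208.] 248 lo [416. 136.  22.] hi [459. 178.  64.] topmid [438. 158.  62.] med [440. 16
[... 822 characters left out ...]
 topmid [442. 155.  57.] med [441. 146.  47.]
[380. 197.] 651 lo [582. -74.   7.] hi [690.  92.  23.] topmid [637.   9.  21.] med [637.   6.  16.]
[312. 198.] 328 lo [420. -19.   8.] hi [462.  28.  60.] topmid [442.   5.  58.] med [442.  -5.  46.]
[328. 228.] 578 lo [ 428. -168.    9.] hi [ 467. -132.   86.] topmid [ 449. -146.   83.] med [ 445. -161.   55.]
[416. 247.] 486 lo [ 600. -309.    7.] hi [ 692. -130.   16.] topmid [ 646. -217.   13.] med [ 647. -233.   12.]
[341. 270.] 730 lo [ 363. -308.    8.] hi [ 490. -260.   41.] topmid [ 425. -283.   39.] med [ 458. -288.   34.]
[351. 326.] 2828 lo [ 376. -494.   11.] hi [ 479. -417.   92.] topmid [ 415. -454.   90.] med [ 416. -464.   58.]
```

View pics/crop0.png

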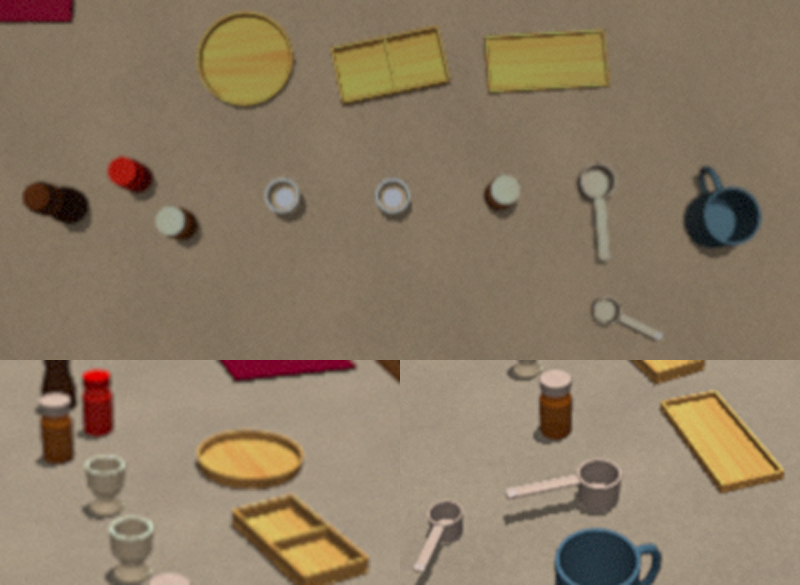

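The crop confirms both choices: steel lids on amber bodies at top (212,221) and (376,206), a wholly red jar at (189,197), and the big measuring cup at (424,200). Heights from both views match the text within about 2.5 mm. Next I need the yaws, the bowl centre and refined centres.

Run:
```python
from h import *
for n in('top','side'):
    im=cv2.imread(f'pics/{n}0.png'); hsv=cv2.cvtColor(im,cv2.COLOR_BGR2HSV); C=cloud(n,np.load(f'pics/{n}0.npy'))
    m=cv2.inRange(hsv,(12,110,70),(32,255,255))
    cs,_=cv2.findContours(m,cv2.RETR_EXTERNAL,cv2.CHAIN_APPROX_NONE)
    for c in cs:
        if cv2.contourArea(c)<300: continue
        uv=c.reshape(-1,2)
        for nm,h in(('dish',18),('box',22),('tray',14)):
            w=plane(n,uv,h)[:,:2].astype(np.float32); r=cv2.minAreaRect(w)
            o={'dish':(644,219),'box':(635,10),'tray':(645,-217)}[nm]
            if np.hypot(*(np.array(r[0])-o))<40: print(n,nm,np.round(r[0],1),np.round(r[1],1),round(r[2],1),'circ',cv2.minEnclosingCircle(w))
    # measuring cup: cloud points
    z=C[...,2]; q=C[(z>10)&(abs(C[...,0]-425)<75)&(abs(C[...,1]+282)<35)]
    r=cv2.minAreaRect(q[:,:2].astype(np.float32)); print(n,'mc',r)
    b=q[(q[:,2]>np.percentile(q[:,2],98)-5)&(q[:,0]>432)][:,:2]
    print(n,'bowl rim mid',(b.min(0)+b.max(0))/2,b.max(0)-b.min(0),'handle far',q[q[:,0]<375][:,:2].mean(0))
    for nm,(x,y,h,r0) in dict(jarA=(400,302,85,22),jarB=(447,-145,85,22),cupA=(440,157,60,24),cupB=(440,5,60,24)).items():
        q=C[(np.hypot(C[...,0]-x,C[...,1]-y)<r0+8)&(abs(z-h)<5)]
        print(n,nm,((q.min(0)+q.max(0))/2).round(1),(q.max(0)-q.min(0)).round(),len(q))
```

```text
top tray [ 643.5 -215.5] [ 86.6 178.9] 4.3 circ ((642.5203857421875, -215.76026916503906), 95.84893035888672)
top box [633.   10.9] [ 87.8 160.3] 12.7 circ ((633.8024291992188, 11.858719825744629), 87.76998901367188)
top dish [642.7 220.3] [138.5 137.2] 46.5 circ ((641.7161254882812, 221.3826904296875), 70.90291595458984)
top mc ((422.7138977050781, -281.52288818359375), (131.79652404785156, 47.85377883911133), 1.067889928817749)
top bowl rim mid [ 461.4741161  -281.06573872] [53.88803527 46.9561603 ] handle far [ 365.12258396 -286.13236167]
top jarA [400.6 302.7  85. ] [35. 39.  9.] 159
top jarB [ 445.6 -143.8   85.1] [38. 38. 10.] 166
top cupA [437.9 157.8  59.9] [44. 47.  9.] 76
top cupB [439.    6.3  59.5] [44. 44.  9.] 73
side tray [ 641.9 -225.8] [ 90.6 188.3] 4.2 circ ((641.8176879882812, -227.7531280517578), 100.54144287109375)
side box [629.6  -5.4] [100.  182.1] 12.6 circ ((630.83349609375, -7.399265766143799), 100.39678955078125)
side dish [640.7 206.2] [154.4 134. ] 75.1 circ ((637.6268920898438, 206.34796142578125), 80.22008514404297)
side mc ((426.7810974121094, -292.8806457519531), (134.10572814941406, 51.72592544555664), 13.075660705566406)
side bowl rim mid [ 462.37689355 -282.83973425] [60.04466433 52.59724326] handle far [ 366.2256885  -290.38624826]
side jarA [403.4 302.3  83.9] [37. 40.  7.] 62
side jarB [ 448.6 -146.3   83.4] [38. 40.  7.] 144
side cupA [441.8 155.   58. ] [46. 51.  6.] 65
side cupB [442.2   5.2  58.6] [45. 50.  7.] 80
```

```bash
cat > go.py <<'E'
import sys
from h import *
from scipy.spatial.transform import Rotation as Rn
s=arm.read_state(); R=Rn.from_quat(s['ee_rot']); v=list(map(float,sys.argv[1:]))
for i in range(0,len(v),4):
    x,y,z,yaw=v[i:i+4]; G=Rn.from_euler('z',yaw,degrees=True)*Rn.from_euler('x',180,degrees=True)
    d=R.inv().apply(np.array([x,y,z])-s['position']); r=(R.inv()*G).as_rotvec()
    print(d.round(0),r.round(3),'rows',np.ceil(max(np.linalg.norm(d)/50,np.linalg.norm(r)/.15)))
print(s['position'].round(1),s['joints'].round(2))
E
python3 go.py 402 302.5 180 0
```

```text
[272. 201.  51.] [ 0.002  0.    -0.354] rows 7.0
[216.3 585.8 230.3] [ 1.48  0.39  0.01 -0.   -1.19 -0.26]
```

```bash
python3 -m jog '272 201 51 0 0 -0.354;272 201 51 0 0 -0.354;272 201 51 0 0 -0.354;272 201 51 0 0 -0.354;272 201 51 0 0 -0.354;272 201 51 0 0 -0.354;272 201 51 0 0 -0.354;272 201 51 0 0 -0.354;272 201 51 0 0 -0.354' 85; python3 go.py 402 302.5 48 0
```

```text
clock: 1.0
position: [402.4, 302.5, 180.0]
ee_rot: [1.0, -0.001, -0.0, 0.0]
contact_force: [0.7, 0.5, 0.3]
gripper_width: 84.8
grasp_force: 0.0
[ -0.  -0. 132.] [ 0.001  0.    -0.002] rows 3.0
[402.4 302.5 180. ] [ 0.97  0.23 -0.36 -0.   -0.98  0.6 ]
```

```bash
python3 -m jog '0 0 50 0 0 0;0 0 100 0 0 0;0 0 132 0 0 0;0 0 132 0 0 0'; python3 -m jog '0 0 0 0 0 0;0 0 0 0 0 0;0 0 0 0 0 0;0 0 0 0 0 0;0 0 0 0 0 0;0 0 0 0 0 0;0 0 0 0 0 0;0 0 0 0 0 0' 20; python3 go.py 402 302.5 150 0 673 220 150 0
```

```text
clock: 1.4
position: [399.4, 301.9, 44.3]
ee_rot: [1.0, 0.001, -0.003, 0.004]
contact_force: [0.5, -0.0, 0.2]
gripper_width: 84.7
grasp_force: 0.0
clock: 2.2
position: [402.9, 304.6, 50.8]
ee_rot: [1.0, 0.0, 0.001, -0.002]
contact_force: [-1.3, -0.3, 5.9]
gripper_width: 40.1
grasp_force: 60.1
[ -1.   2. -99.] [-0.003 -0.003  0.001] rows 2.0
[270.  84. -99.] [-0.003 -0.003  0.001] rows 6.0
[402.9 304.6  50.8] [ 0.97  0.4  -0.51  0.   -0.66  0.6 ]
```

```bash
python3 -m jog '0 0 -30 0 0 0;0 0 -70 0 0 0;0 0 -100 0 0 0;0 0 -100 0 0 0;0 0 -100 0 0 0'; python3 go.py 673 220 120 0 673 220 56 0; python3 -c "
from h import *
a,_=grab('side','s1'); cv2.imwrite('pics/s1c.png',cv2.resize(a[40:220,220:420],(600,540)))"
```

```text
clock: 2.7
position: [401.9, 303.6, 149.6]
ee_rot: [1.0, -0.0, 0.001, -0.001]
contact_force: [-0.5, 0.3, -2.0]
gripper_width: 39.8
grasp_force: 61.4
[271.  84.  30.] [-0.003 -0.001 -0.   ] rows 6.0
[271.  84.  94.] [-0.003 -0.001 -0.   ] rows 6.0
[401.9 303.6 149.6] [ 0.97  0.26 -0.4  -0.   -0.91  0.6 ]
```

View pics/s1c.png

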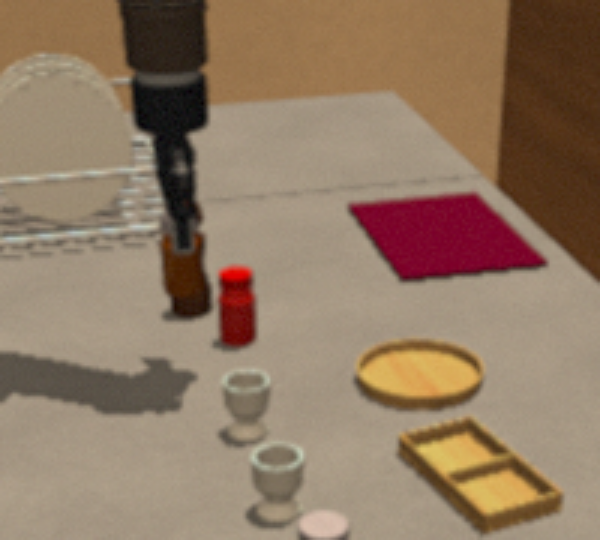

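The jar hangs upright in the gripper at crop (185,265), with the mill behind it at (192,300). The mill and red jar have not moved. I'll carry it to the dish.

```bash
python3 -m jog '40 10 0 0 0 0;80 25 0 0 0 0;125 40 0 0 0 0;170 55 0 0 0 0;215 67 0 0 0 0;250 78 0 0 0 0;271 84 0 0 0 0;271 84 0 0 0 0;271 84 0 0 0 0'; python3 -m jog '0 0 40 0 0 0;0 0 70 0 0 0;0 0 84 0 0 0;0 0 88 0 0 0;0 0 90 0 0 0;0 0 90 0 0 0;0 0 90 0 0 0'; python3 go.py 673 220 55 0
```

```text
clock: 3.65
position: [672.1, 218.8, 145.6]
ee_rot: [1.0, -0.001, -0.002, 0.001]
contact_force: [-1.9, 0.4, -1.8]
gripper_width: 40.0
grasp_force: 61.4
clock: 4.35
position: [673.9, 220.1, 60.2]
ee_rot: [1.0, 0.0, 0.001, -0.001]
contact_force: [-0.3, 0.5, -2.3]
gripper_width: 39.8
grasp_force: 61.4
[-1.  0.  5.] [-0.001 -0.003  0.001] rows 1.0
[673.9 220.1  60.2] [ 0.54  0.66  0.04  0.   -0.94  1.03]
```

```bash
python3 -m jog '0 0 2 0 0 0;0 0 4 0 0 0;0 0 4 0 0 0;0 0 4 0 0 0'; python3 -m jog '0 0 1 0 0 0;0 0 1 0 0 0;0 0 1 0 0 0'
```

```text
clock: 4.75
position: [673.8, 219.8, 55.9]
ee_rot: [1.0, 0.0, 0.001, -0.0]
contact_force: [-1.0, -0.0, 5.2]
gripper_width: 40.0
grasp_force: 62.0
clock: 5.05
position: [673.9, 219.8, 55.9]
ee_rot: [1.0, 0.0, 0.001, -0.0]
contact_force: [-3.3, -1.1, 8.1]
gripper_width: 40.0
grasp_force: 62.3
```

```bash
python3 -m jog '0 0 0 0 0 0;0 0 0 0 0 0;0 0 0 0 0 0;0 0 0 0 0 0;0 0 0 0 0 0' 85;python3 -m jog '0 0 -40 0 0 0;0 0 -80 0 0 0;0 0 -110 0 0 0;0 0 -110 0 0 0'; python3 go.py 447 -145 160 0
```

```text
clock: 5.55
position: [672.9, 219.5, 52.9]
ee_rot: [1.0, 0.0, -0.0, 0.0]
contact_force: [0.1, -0.6, 0.1]
gripper_width: 85.2
grasp_force: 0.0
clock: 5.95
position: [675.9, 220.6, 169.8]
ee_rot: [1.0, 0.001, 0.005, -0.002]
contact_force: [-0.3, -0.2, 0.5]
gripper_width: 85.2
grasp_force: 0.0
[-229.  365.    6.] [-0.004 -0.011  0.001] rows 9.0
[675.9 220.6 169.8] [ 0.54  0.57  0.15  0.   -1.14  1.03]
```

```bash
python3 -m jog '-227 364 3 0 0 0;-227 364 3 0 0 0;-227 364 3 0 0 0;-227 364 3 0 0 0;-227 364 3 0 0 0;-227 364 3 0 0 0;-227 364 3 0 0 0;-227 364 3 0 0 0;-227 364 3 0 0 0;-227 364 3 0 0 0'; python3 -m jog '0 0 0 0 0 0;0 0 0 0 0 0;0 0 0 0 0 0'; python3 go.py 447 -145 48 0
```

```text
clock: 6.95
position: [443.4, -146.7, 159.9]
ee_rot: [1.0, -0.002, -0.001, -0.0]
contact_force: [-0.1, 0.5, -0.2]
gripper_width: 85.2
grasp_force: 0.0
clock: 7.25
position: [446.8, -143.7, 160.2]
ee_rot: [1.0, 0.001, 0.0, 0.0]
contact_force: [-0.5, 0.6, 0.6]
gripper_width: 85.0
grasp_force: 0.0
[  0.   1. 112.] [ 0.    -0.     0.002] rows 3.0
[ 446.8 -143.7  160.2] [ 0.04  0.19 -0.47  0.   -0.91  1.54]
```

```bash
python3 -m jog '0 1 45 0 0 0;0 1 85 0 0 0;0 1 110 0 0 0;0 1 110 0 0 0;0 1 110 0 0 0'; python3 -m jog '0 0 0 0 0 0;0 0 0 0 0 0;0 0 0 0 0 0;0 0 0 0 0 0;0 0 0 0 0 0;0 0 0 0 0 0;0 0 0 0 0 0;0 0 0 0 0 0' 20; python3 -m jog '0 0 -30 0 0 0;0 0 -70 0 0 0;0 0 -110 0 0 0;0 0 -110 0 0 0;0 0 -110 0 0 0;0 0 -110 0 0 0'; python3 go.py 614 220 160 0
```

```text
clock: 7.75
position: [446.9, -145.1, 50.5]
ee_rot: [1.0, 0.001, -0.0, 0.0]
contact_force: [0.6, -0.3, 0.8]
gripper_width: 85.0
grasp_force: 0.0
clock: 8.55
position: [447.2, -145.6, 52.1]
ee_rot: [1.0, 0.0, 0.002, 0.0]
contact_force: [-1.0, 0.3, 7.1]
gripper_width: 39.0
grasp_force: 59.9
clock: 9.15
position: [445.0, -145.4, 159.4]
ee_rot: [1.0, -0.0, -0.001, -0.0]
contact_force: [-0.3, 0.4, -1.4]
gripper_width: 38.9
grasp_force: 61.2
[ 169. -365.   -1.] [-0.001  0.002 -0.   ] rows 9.0
[ 445.  -145.4  159.4] [ 0.03  0.19 -0.47 -0.   -0.91  1.54]
```

```bash
python3 -m jog '15 -32 0 0 0 0;32 -70 0 0 0 0;52 -112 0 0 0 0;72 -155 0 0 0 0;92 -198 0 0 0 0;112 -241 0 0 0 0;130 -282 0 0 0 0;148 -320 0 0 0 0;160 -346 0 0 0 0;168 -365 0 0 0 0'; python3 -m jog '0 0 0 0 0 0;0 0 0 0 0 0;0 0 0 0 0 0;0 0 0 0 0 0'; python3 go.py 614 220 62 0
```

```text
clock: 10.15
position: [613.8, 221.2, 157.4]
ee_rot: [1.0, 0.001, -0.002, 0.001]
contact_force: [0.4, 0.4, -1.6]
gripper_width: 39.1
grasp_force: 61.2
clock: 10.55
position: [613.6, 218.4, 160.1]
ee_rot: [1.0, -0.0, -0.0, 0.0]
contact_force: [0.3, 0.5, -0.2]
gripper_width: 39.0
grasp_force: 61.2
[ 0. -2. 98.] [ 0.001  0.001 -0.001] rows 2.0
[613.6 218.4 160.1] [ 0.59  0.48 -0.02 -0.   -1.07  0.98]
```

```bash
python3 -m jog '0 0 40 0 0 0;0 0 75 0 0 0;0 0 92 0 0 0;0 0 98 0 0 0;0 0 98 0 0 0;0 0 98 0 0 0'; python3 -m jog '0 0 2 0 0 0;0 0 4 0 0 0;0 0 5 0 0 0;0 0 5 0 0 0;0 0 5 0 0 0'; python3 go.py 614 220 57 0
```

```text
clock: 11.15
position: [615.0, 219.7, 63.9]
ee_rot: [1.0, 0.0, 0.001, -0.001]
contact_force: [-0.5, -0.3, -0.8]
gripper_width: 38.9
grasp_force: 61.2
clock: 11.65
position: [614.1, 219.6, 57.4]
ee_rot: [1.0, 0.0, 0.0, -0.0]
contact_force: [0.2, 0.4, -0.9]
gripper_width: 39.2
grasp_force: 61.2
[-0. -0.  0.] [-0. -0.  0.] rows 1.0
[614.1 219.6  57.4] [ 0.59  0.59 -0.13  0.   -0.86  0.98]
```

```bash
python3 -m jog '0 0 1 0 0 0;0 0 2 0 0 0;0 0 2 0 0 0'; python3 -m jog '0 0 0 0 0 0;0 0 0 0 0 0;0 0 0 0 0 0;0 0 0 0 0 0;0 0 0 0 0 0' 85;python3 -m jog '0 0 -40 0 0 0;0 0 -80 0 0 0;0 0 -100 0 0 0;0 0 -100 0 0 0;0 0 -100 0 0 0;0 0 -100 0 0 0'; python3 go.py 440 156.5 150 0
```

```text
clock: 11.95
position: [614.3, 219.6, 57.2]
ee_rot: [1.0, 0.0, 0.001, 0.0]
contact_force: [-3.3, -0.7, 7.9]
gripper_width: 39.3
grasp_force: 62.3
clock: 12.45
position: [614.0, 219.5, 55.1]
ee_rot: [1.0, 0.0, -0.0, 0.0]
contact_force: [0.5, -0.4, -0.5]
gripper_width: 84.8
grasp_force: 0.0
clock: 13.05
position: [613.2, 219.1, 153.7]
ee_rot: [1.0, -0.0, -0.001, 0.001]
contact_force: [0.2, 0.0, -1.2]
gripper_width: 85.3
grasp_force: 0.0
[-173.   63.    4.] [ 0.001  0.003 -0.   ] rows 4.0
[613.2 219.1 153.7] [ 0.59  0.49 -0.03 -0.   -1.06  0.98]
```

```bash
python3 -m jog '-173 63 4 0 0 0;-173 63 4 0 0 0;-173 63 4 0 0 0;-173 63 4 0 0 0;-173 63 4 0 0 0;-173 63 4 0 0 0;-173 63 4 0 0 0;-173 63 4 0 0 0'; python3 go.py 440 156.5 27 0; python3 -c "
from h import *
a,_=grab('side','s2');b,_=grab('top','t2'); cv2.imwrite('pics/c2.png',np.hstack([cv2.resize(a[100:250,270:450],(400,333)),cv2.resize(b[80:240,170:362],(400,333))]))"
```

```text
clock: 13.85
position: [442.0, 157.0, 150.9]
ee_rot: [1.0, -0.0, -0.0, 0.0]
contact_force: [-0.3, -0.6, -0.0]
gripper_width: 84.9
grasp_force: 0.0
[ -2.   0. 124.] [ 0.  0. -0.] rows 3.0
[442.  157.  150.9] [ 0.69  0.2  -0.48  0.   -0.89  0.88]
```

View pics/c2.png

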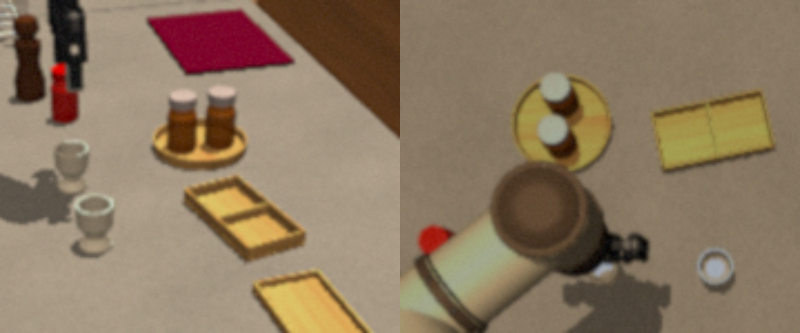

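Both jars stand upright in the dish, at crop (183,120) and (221,115). The egg cups are unmoved and the gripper is above cup A.

```bash
python3 -m jog '-1 0 45 0 0 0;-1 0 90 0 0 0;-1 0 115 0 0 0;-1 0 124 0 0 0;-1 0 124 0 0 0;-1 0 124 0 0 0'; python3 -m jog '0 0 0 0 0 0;0 0 0 0 0 0;0 0 0 0 0 0;0 0 0 0 0 0;0 0 0 0 0 0;0 0 0 0 0 0;0 0 0 0 0 0;0 0 0 0 0 0' 20; python3 -m jog '0 0 -30 0 0 0;0 0 -70 0 0 0;0 0 -90 0 0 0;0 0 -90 0 0 0;0 0 -90 0 0 0;0 0 -90 0 0 0'; python3 go.py 626 48.6 115 0
```

```text
clock: 14.55
position: [441.1, 157.2, 28.2]
ee_rot: [1.0, 0.0, 0.001, -0.001]
contact_force: [0.1, -0.1, 0.3]
gripper_width: 85.1
grasp_force: 0.0
clock: 15.35
position: [440.7, 156.8, 28.8]
ee_rot: [1.0, 0.0, 0.001, -0.001]
contact_force: [-1.6, -1.3, 6.8]
gripper_width: 46.0
grasp_force: 60.6
clock: 15.95
position: [439.1, 155.9, 116.2]
ee_rot: [1.0, -0.0, -0.001, 0.001]
contact_force: [-0.7, 0.0, -0.7]
gripper_width: 45.7
grasp_force: 61.8
[187. 107.   1.] [ 0.001  0.002 -0.   ] rows 5.0
[439.1 155.9 116.2] [ 0.69  0.24 -0.53 -0.   -0.8   0.88]
```

```bash
python3 -m jog '30 17 0 0 0 0;65 37 0 0 0 0;105 60 0 0 0 0;140 80 0 0 0 0;165 95 0 0 0 0;186 107 0 0 0 0;186 107 0 0 0 0;186 107 0 0 0 0;186 107 0 0 0 0'; python3 -m jog '0 0 30 0 0 0;0 0 60 0 0 0;0 0 75 0 0 0;0 0 78 0 0 0;0 0 78 0 0 0;0 0 78 0 0 0'; python3 go.py 626 48.6 33 0
```

```text
clock: 16.85
position: [624.8, 49.7, 116.1]
ee_rot: [1.0, 0.0, -0.001, 0.0]
contact_force: [-0.5, 0.2, -0.7]
gripper_width: 45.3
grasp_force: 61.8
clock: 17.45
position: [626.7, 50.1, 40.7]
ee_rot: [1.0, 0.001, 0.001, -0.0]
contact_force: [0.4, -0.7, -0.7]
gripper_width: 45.5
grasp_force: 61.8
[-1.  2.  8.] [-0.    -0.002  0.001] rows 1.0
[626.7  50.1  40.7] [ 0.34  0.57 -0.2   0.   -0.79  1.23]
```

```bash
python3 -m jog '-1 1 3 0 0 0;-1 1 6 0 0 0;-1 1 7 0 0 0;-1 1 7 0 0 0'; python3 -m jog '0 0 1 0 0 0;0 0 2 0 0 0;0 0 2 0 0 0'
```

```text
clock: 17.85
position: [625.1, 48.6, 32.9]
ee_rot: [1.0, 0.0, 0.0, 0.0]
contact_force: [-1.7, -0.4, 3.1]
gripper_width: 45.7
grasp_force: 62.1
clock: 18.15
position: [625.4, 48.5, 32.9]
ee_rot: [1.0, 0.001, 0.001, 0.0]
contact_force: [-4.8, 0.5, 12.6]
gripper_width: 45.7
grasp_force: 63.0
```

Touched down; release and go to cup B.

```bash
python3 -m jog '0 0 -1 0 0 0;0 0 -1 0 0 0;0 0 -1 0 0 0;0 0 -1 0 0 0;0 0 -1 0 0 0' 85;python3 -m jog '0 0 -40 0 0 0;0 0 -80 0 0 0;0 0 -100 0 0 0;0 0 -100 0 0 0;0 0 -100 0 0 0;0 0 -100 0 0 0'; python3 go.py 440.5 6 130 0
```

```text
clock: 18.65
position: [625.0, 48.5, 30.9]
ee_rot: [1.0, 0.0, -0.0, 0.0]
contact_force: [0.6, 0.3, 0.1]
gripper_width: 84.7
grasp_force: 0.0
clock: 19.25
position: [624.0, 48.3, 129.7]
ee_rot: [1.0, -0.0, -0.002, 0.0]
contact_force: [-0.2, 0.2, -0.3]
gripper_width: 84.9
grasp_force: 0.0
[-184.   42.    0.] [ 0.001  0.003 -0.   ] rows 4.0
[624.   48.3 129.7] [ 0.34  0.47 -0.12 -0.   -0.98  1.24]
```

```bash
python3 -m jog '-184 42 0 0 0 0;-184 42 0 0 0 0;-184 42 0 0 0 0;-184 42 0 0 0 0;-184 42 0 0 0 0;-184 42 0 0 0 0;-184 42 0 0 0 0;-184 42 0 0 0 0'; python3 go.py 440.5 6 27.5 0
```

```text
clock: 20.05
position: [442.1, 6.8, 130.9]
ee_rot: [1.0, 0.0, -0.0, 0.0]
contact_force: [-0.2, 0.1, 1.0]
gripper_width: 85.1
grasp_force: 0.0
[ -2.   1. 103.] [0. 0. 0.] rows 3.0
[442.1   6.8 130.9] [ 0.39  0.18 -0.56  0.   -0.82  1.19]
```

```bash
python3 -m jog '-1 1 40 0 0 0;-1 1 75 0 0 0;-1 1 95 0 0 0;-1 1 102 0 0 0;-1 1 102 0 0 0;-1 1 102 0 0 0'; python3 -m jog '0 0 0 0 0 0;0 0 0 0 0 0;0 0 0 0 0 0;0 0 0 0 0 0;0 0 0 0 0 0;0 0 0 0 0 0;0 0 0 0 0 0;0 0 0 0 0 0' 20; python3 -m jog '0 0 -30 0 0 0;0 0 -70 0 0 0;0 0 -90 0 0 0;0 0 -90 0 0 0;0 0 -90 0 0 0;0 0 -90 0 0 0'; python3 go.py 643 -27.5 117 0
```

```text
clock: 20.65
position: [441.2, 5.8, 29.9]
ee_rot: [1.0, 0.0, 0.001, -0.0]
contact_force: [0.6, -0.1, 0.5]
gripper_width: 84.8
grasp_force: 0.0
clock: 21.45
position: [440.7, 5.7, 30.5]
ee_rot: [1.0, 0.0, 0.001, -0.0]
contact_force: [-1.9, 0.4, 6.8]
gripper_width: 45.5
grasp_force: 60.8
clock: 22.05
position: [439.0, 5.2, 118.2]
ee_rot: [1.0, -0.0, -0.001, 0.0]
contact_force: [0.2, -0.2, -0.8]
gripper_width: 45.4
grasp_force: 61.8
[204.  33.   1.] [ 0.001  0.002 -0.   ] rows 5.0
[439.    5.2 118.2] [ 0.38  0.2  -0.59 -0.   -0.79  1.19]
```

```bash
python3 -m jog '30 5 0 0 0 0;70 12 0 0 0 0;115 20 0 0 0 0;155 28 0 0 0 0;185 33 0 0 0 0;203 36 0 0 0 0;203 36 0 0 0 0;203 36 0 0 0 0;203 36 0 0 0 0'; python3 -m jog '0 0 30 0 0 0;0 0 60 0 0 0;0 0 75 0 0 0;0 0 80 0 0 0;0 0 80 0 0 0;0 0 80 0 0 0'; python3 go.py 644 -31 34.5 0
```

```text
clock: 22.95
position: [641.7, -30.4, 118.3]
ee_rot: [1.0, 0.0, -0.001, 0.0]
contact_force: [-0.4, 0.1, -1.2]
gripper_width: 45.3
grasp_force: 61.7
clock: 23.55
position: [643.7, -30.2, 40.6]
ee_rot: [1.0, 0.0, 0.001, -0.0]
contact_force: [0.8, 0.5, 0.3]
gripper_width: 45.2
grasp_force: 61.7
[0. 1. 6.] [-0.    -0.002  0.001] rows 1.0
[643.7 -30.2  40.6] [ 0.2   0.6  -0.16  0.   -0.81  1.37]
```

```bash
python3 -m jog '0 1 3 0 0 0;0 1 5 0 0 0;0 1 6 0 0 0;0 1 6 0 0 0;0 1 7 0 0 0'; python3 -m jog '0 0 0 0 0 0;0 0 0 0 0 0;0 0 0 0 0 0;0 0 0 0 0 0;0 0 0 0 0 0' 61;python3 -m jog '0 0 -20 0 0 0;0 0 -50 0 0 0;0 0 -100 0 0 0;0 0 -100 0 0 0;0 0 -100 0 0 0;0 0 -100 0 0 0'; python3 go.py 464 -282 130 3.5
```

```text
clock: 24.05
position: [643.6, -31.5, 34.6]
ee_rot: [1.0, 0.001, 0.001, 0.0]
contact_force: [-5.0, 2.1, 13.5]
gripper_width: 45.4
grasp_force: 63.0
clock: 24.55
position: [643.0, -31.5, 32.0]
ee_rot: [1.0, 0.0, -0.0, 0.0]
contact_force: [-0.8, -0.7, 0.2]
gripper_width: 60.7
grasp_force: 0.0
clock: 25.15
position: [642.2, -31.5, 131.3]
ee_rot: [1.0, -0.0, -0.001, -0.0]
contact_force: [0.4, 0.0, -0.5]
gripper_width: 60.7
grasp_force: 0.0
[-178.  251.    2.] [-0.     0.002 -0.061] rows 7.0
[642.2 -31.5 131.3] [ 0.2   0.5  -0.08 -0.   -1.    1.37]
```

```bash
python3 -m jog '-178 251 0 0 0 -0.061;-178 251 0 0 0 -0.061;-178 251 0 0 0 -0.061;-178 251 0 0 0 -0.061;-178 251 0 0 0 -0.061;-178 251 0 0 0 -0.061;-178 251 0 0 0 -0.061;-178 251 0 0 0 -0.061;-178 251 0 0 0 -0.061;-178 251 0 0 0 -0.061' 85; python3 go.py 464 -282 12 3.5; python3 -c "
from h import *
a,_=grab('side','s3');b,_=grab('top','t3'); cv2.imwrite('pics/c3.png',np.hstack([cv2.resize(a[130:340,250:460],(400,400)),cv2.resize(b[100:260,300:460],(400,400))]))"
```

```text
clock: 26.15
position: [465.9, -281.5, 131.8]
ee_rot: [1.0, 0.031, -0.0, -0.0]
contact_force: [-0.1, -0.8, 0.0]
gripper_width: 84.8
grasp_force: 0.0
[ -2.   0. 120.] [-0.     0.001  0.002] rows 3.0
[ 465.9 -281.5  131.8] [-0.25  0.34 -0.33 -0.   -0.9   1.88]
```

View pics/c3.png

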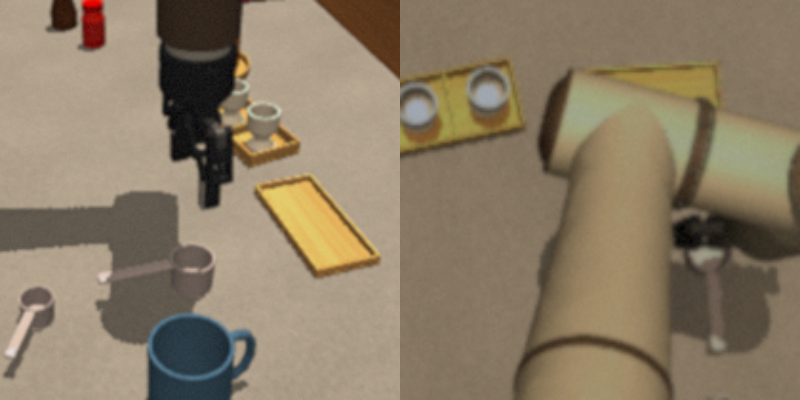

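Both egg cups stand upright, one per bay, at crop (418,105) and (487,90) in the top view. The gripper hangs over the big cup's bowl at side crop (192,262), and the mug is clear at (190,350). I'll go down and grip.

```bash
python3 -m jog '-1 0 45 0 0 0;-1 0 85 0 0 0;-1 0 110 0 0 0;-1 0 119 0 0 0;-1 0 119 0 0 0;-1 0 119 0 0 0'; python3 -m jog '0 0 0 0 0 0;0 0 0 0 0 0;0 0 0 0 0 0;0 0 0 0 0 0;0 0 0 0 0 0;0 0 0 0 0 0;0 0 0 0 0 0;0 0 0 0 0 0' 20; python3 -m jog '0 0 -30 0 0 0;0 0 -70 0 0 0;0 0 -110 0 0 0;0 0 -110 0 0 0;0 0 -110 0 0 0;0 0 -110 0 0 0'; python3 go.py 648 -259 123 -85.8;python3 -c "
from h import *
a,_=grab('side','s4'); cv2.imwrite('pics/c4.png',cv2.resize(a[150:350,250:460],(630,600)))"
```

```text
clock: 26.85
position: [465.5, -282.6, 14.4]
ee_rot: [1.0, 0.031, 0.001, 0.0]
contact_force: [0.2, -0.1, 0.5]
gripper_width: 85.2
grasp_force: 0.0
clock: 27.65
position: [465.0, -282.9, 15.3]
ee_rot: [1.0, 0.031, 0.001, 0.001]
contact_force: [-1.0, 0.5, 7.1]
gripper_width: 50.6
grasp_force: 61.1
clock: 28.25
position: [463.1, -282.2, 122.4]
ee_rot: [1.0, 0.03, -0.001, -0.001]
contact_force: [-0.4, -0.8, -2.0]
gripper_width: 49.7
grasp_force: 62.6
[186. -12.  -1.] [0.    0.002 1.558] rows 11.0
[ 463.1 -282.2  122.4] [-0.25  0.35 -0.34 -0.   -0.88  1.88]
```

View pics/c4.png

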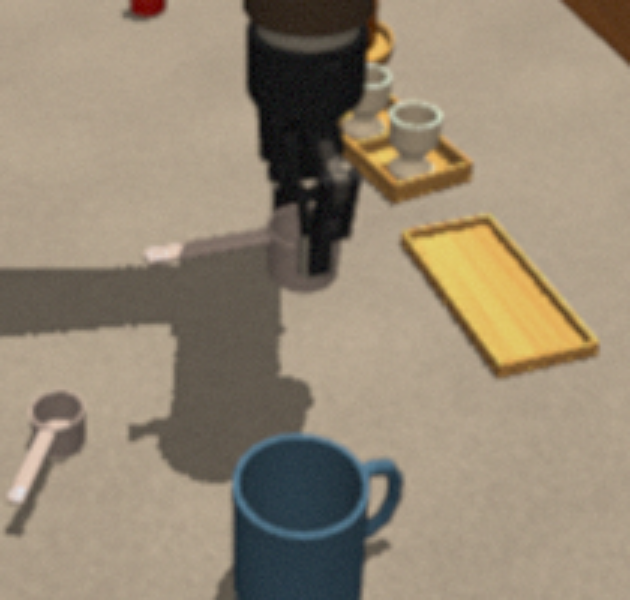

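The cup is held level: bowl at crop (300,250), handle end at (165,253). Now I turn it over the tray.

```bash
python3 -m jog '18 -1 0 0 0 0.14;36 -2 0 0 0 0.28;54 -3 0 0 0 0.42;72 -4 0 0 0 0.56;90 -6 0 0 0 0.7;108 -7 0 0 0 0.84;126 -8 0 0 0 0.98;144 -9 0 0 0 1.12;162 -11 0 0 0 1.26;176 -12 0 0 0 1.40'; python3 -m jog '0 0 0 0 0 0.1;0 0 0 0 0 0.158;0 0 0 0 0 0.158;0 0 0 0 0 0.158'; python3 go.py 648 -259 25 -85.8;python3 -c "
from h import *
a,_=grab('side','s5');b,_=grab('top','t5'); cv2.imwrite('pics/c5.png',np.hstack([cv2.resize(a[150:330,310:490],(400,400)),cv2.resize(b[80:240,320:480],(400,400))]))"
```

```text
clock: 29.3
position: [639.2, -259.4, 120.8]
ee_rot: [0.782, -0.623, -0.002, 0.001]
contact_force: [-0.1, 0.2, -1.1]
gripper_width: 50.0
grasp_force: 62.6
clock: 29.7
position: [638.5, -259.7, 121.8]
ee_rot: [0.733, -0.68, -0.001, 0.001]
contact_force: [0.3, -0.7, -1.4]
gripper_width: 50.1
grasp_force: 62.6
[  0. -10.  97.] [0.003 0.001 0.002] rows 2.0
[ 638.5 -259.7  121.8] [-0.15  0.58  0.04 -0.   -1.04  0.23]
```

View pics/c5.png

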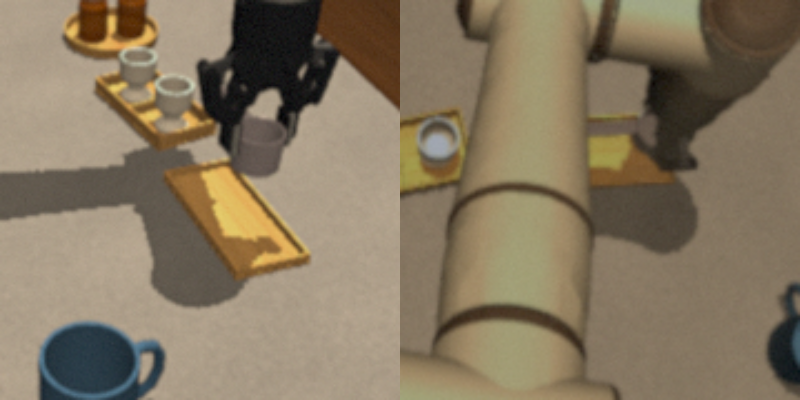

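The cup is level above the tray, bowl at side crop (262,145), and the handle points back along the tray. Lowering.

```bash
python3 -m jog '0 -10 0 0 0 0;0 -10 40 0 0 0;0 -10 75 0 0 0;0 -10 90 0 0 0;0 -10 96 0 0 0;0 -10 96 0 0 0;0 -10 96 0 0 0'; python3 -m jog '0 0 2 0 0 0;0 0 4 0 0 0;0 0 5 0 0 0;0 0 5 0 0 0'; python3 go.py 648 -259 19 -85.8
```

```text
clock: 30.5
position: [650.6, -259.5, 29.3]
ee_rot: [0.733, -0.68, 0.002, -0.001]
contact_force: [-0.6, -0.9, -1.0]
gripper_width: 50.2
grasp_force: 62.6
clock: 30.9
position: [649.0, -259.0, 22.4]
ee_rot: [0.733, -0.68, 0.0, -0.0]
contact_force: [0.1, -0.4, -1.0]
gripper_width: 49.7
grasp_force: 62.6
[-0.  1.  3.] [-0.     0.     0.001] rows 1.0
[ 649.  -259.    22.4] [-0.15  0.69 -0.02 -0.   -0.86  0.22]
```

```bash
python3 -m jog '0 0 1 0 0 0;0 0 2 0 0 0;0 0 3 0 0 0;0 0 3 0 0 0'; python3 -m jog '0 0 1 0 0 0;0 0 1 0 0 0;0 0 1 0 0 0'
```

```text
clock: 31.3
position: [649.0, -259.1, 19.5]
ee_rot: [0.733, -0.68, -0.0, 0.0]
contact_force: [-0.4, 0.5, 0.3]
gripper_width: 50.1
grasp_force: 62.7
clock: 31.6
position: [649.1, -259.0, 19.4]
ee_rot: [0.733, -0.68, 0.0, 0.0]
contact_force: [-2.7, 1.5, 5.9]
gripper_width: 50.1
grasp_force: 63.1
```

```bash
python3 -m jog '0 0 0 0 0 0;0 0 0 0 0 0;0 0 0 0 0 0;0 0 0 0 0 0;0 0 0 0 0 0' 80;python3 -m jog '0 0 -30 0 0 0;0 0 -70 0 0 0;0 0 -120 0 0 0;0 0 -150 0 0 0;0 0 -180 0 0 0;0 0 -180 0 0 0'; python3 go.py 380 -330 230 -85
```

```text
clock: 32.1
position: [649.0, -259.1, 18.1]
ee_rot: [0.733, -0.68, -0.0, 0.0]
contact_force: [-0.2, -0.6, 0.2]
gripper_width: 79.8
grasp_force: 0.0
clock: 32.7
position: [651.5, -260.0, 204.7]
ee_rot: [0.733, -0.68, 0.005, -0.002]
contact_force: [-0.6, 0.0, 0.9]
gripper_width: 80.1
grasp_force: 0.0
[ 50. 276. -28.] [-0.01  -0.004 -0.013] rows 6.0
[ 651.5 -260.   204.7] [-0.15  0.53  0.17  0.   -1.2   0.22]
```

```bash
python3 -m jog '50 276 -28 0 0 0;50 276 -28 0 0 0;50 276 -28 0 0 0;50 276 -28 0 0 0;50 276 -28 0 0 0;50 276 -28 0 0 0;50 276 -28 0 0 0;50 276 -28 0 0 0;50 276 -28 0 0 0'
python3 - <<'E'
from h import *
for n in('top','side'):
    im,d=grab(n,n+'6'); C=cloud(n,d); z=C[...,2]
    for nm,(x,y,h,r) in dict(jarA=(673,220,90,30),jarB=(614,220,90,30),cupA=(625,48,64,32),cupB=(643,-31,64,32),bowl=(648,-259,44,34),mug=(413,-451,92,50),mill=(427,467,138,25)).items():
        q=C[(np.hypot(C[...,0]-x,C[...,1]-y)<r)&(abs(z-h)<6)]
        if len(q): print(n,nm,((q.min(0)+q.max(0))/2).round(1),(q.max(0)-q.min(0)).round(),len(q))
    q=C[(abs(C[...,0]-645)<50)&(abs(C[...,1]+216)<100)&(abs(z-42)<6)][:,:2]
    print(n,'mc',cv2.minAreaRect(q.astype(np.float32)))
a=cv2.imread('pics/side6.png');b=cv2.imread('pics/top6.png')
cv2.imwrite('pics/c6.png',np.vstack([cv2.resize(a[110:290,250:490],(533,400)),cv2.resize(b[100:180,210:450],(533,178))]))
E
```

```text
clock: 33.6
position: [378.1, -329.3, 225.9]
ee_rot: [0.733, -0.68, -0.0, -0.0]
contact_force: [0.8, -0.6, 0.8]
gripper_width: 80.1
grasp_force: 0.0
top jarA [671.7 217.6  89.8] [38. 35. 12.] 157
top jarB [614.1 222.3  90. ] [41. 38. 12.] 170
top cupA [624.   49.3  63.8] [47. 45. 11.] 83
top cupB [643.1 -31.1  64. ] [47. 45. 12.] 81
top bowl [ 647.8 -254.2   43.3] [50. 58. 10.] 80
top mill [427.3 467.2 137.2] [32. 37. 10.] 147
top mc ((651.395751953125, -217.31561279296875), (132.15289306640625, 49.09360122680664), 84.64431762695312)
side jarA [673.8 216.3  88.2] [37. 45.  8.] 70
side jarB [615.9 218.7  88. ] [37. 41.  8.] 72
side cupA [626.2  47.6  62.2] [46. 51.  8.] 81
side cupB [645.6 -32.8  61.9] [49. 47.  7.] 88
side bowl [ 649.8 -256.9   42.6] [50. 62.  9.] 157
side mug [ 414.8 -453.4   89.9] [79. 81.  8.] 404
side mill [425.2 464.5 136.4] [24. 31.  8.] 28
side mc ((653.9622192382812, -221.0904998779297), (134.42930603027344, 50.875545501708984), 84.14002227783203)
```

View pics/c6.png

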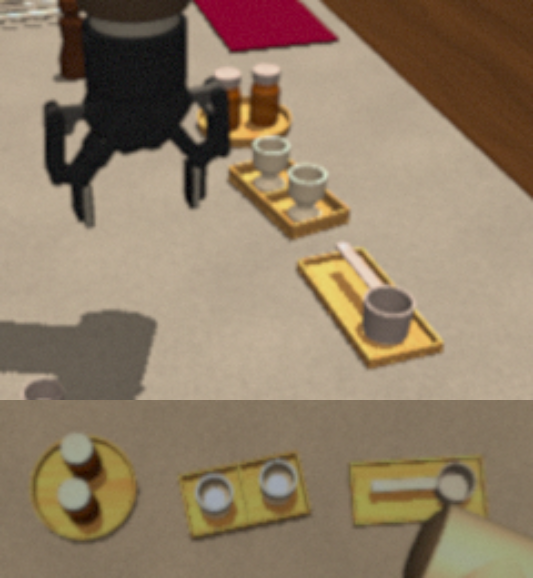

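All five items stand upright in place: the jars in the dish, one egg cup per bay, and the measuring cup along the tray. The measuring cup is about 3 mm off centre lengthwise. The mug and mill are unmoved and the gripper is free.

```bash
python3 -c "
from bench import arm
print(arm.job_done())"
```

```text
the job is handed in; nothing more can be done
None
```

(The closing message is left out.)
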